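Stack and lock a component tray

ROBOT

A 6-joint arm with a two-finger parallel gripper is mounted at the origin on the work surface. World frame = base frame: x ahead of the robot, y to its left, z up, the work surface at z = 0. Lengths are in m, angles in rad, forces in N, time in s.
With the tool pointing down it reaches from about 0.275 to 0.775 m from the base axis. Payload 14.6 kg.
Tool frame: the origin (TCP) lies midway between the tips of the shut fingers; the grasp point (between the pads) lies 19 mm behind it; x points along the fingers, z is the direction in which the jaws open and shut, and the axes are right-handed (so a half turn about x gives the same grasp; the last joint's range is limited). The gripper opens to 85 mm and grips with 20 to 120 N. Pads are 22 mm wide; open, the fingers measure 114 mm over their backs; the gripper's body (76 mm by 85 mm) begins 54 mm behind the grasp point. The pads swing forward as they close: fully open they stand 13 mm farther back than shut.
Start: joints at [1.165, 0.263, -0.048, 1.259, 0, 1.415], TCP at [0.13, 0.509, 0.231] pointing down, gripper open.
Joint ranges: [-2.65, 2.65], [-0.89, 1.7], [-1.18, 1.37], [-2.13, 2.11], [-1.35, 1.29], [-3.14, 3.14]. Speed limits (rad/s): [1.89, 1.89, 2.57, 2.79, 3.14, 3.14].

INTERFACE

Orientations are given as [roll, pitch, yaw] about the fixed x, y, z axes, in that order (R = Rz(yaw) Ry(pitch) Rx(roll)).
In Python, from rig import r, camera gives the robot as it stands.
- The arm moves only by the tool send_rows, never from a script. Its argument "deltas" is a list of rows, each a list of 7 numbers: the shift along the world's x, y, z in m, then the turn, a rotation vector about the world's x, y, z in rad, then the opening, from -1 (shut) to 1 (fully open). A call has 1 to 5 rows; each row shifts and turns the commanded pose from where the row before left it; what a row does not reach is not made up. A row lasts 1/8 s, in which the tool goes at most 62.5 mm and 10.7 degrees, less where a joint would pass 70% of its speed; a pose out of reach is approached as far as the arm can. A call with a gripper value outside its range is refused whole. The fingers move at their own pace and stop on an object; "newtons" is the grip in N (left out, the last holds). Time passes only in rows, so rows that do not move let the fingers close. It gives the time, the measured TCP pose, the force and the opening at its end, in the units of the state.
- r.get_obs(): the state, without advancing time (a new reading comes with each control period).
- camera(name): name is "scene" or "top" or "wrist"; returns a dict with "pixels" (480x640x3 uint8, red, green, blue), "fov_y" (degrees; the focal length in pixels is half the picture's height over the tangent of half this angle, whatever the lens; pixels are square), "cx", "cy" (the principal point, pixels), "rvec" (rotation vector, rad) and "tvec" (3), from world to camera coordinates, as OpenCV has them. Camera axes: x right, y down, z forward; pixel columns grow to the right and rows downward; lengths in m; the calibration is good to about 2 mm. A picture is of the moment at which its call begins. There is no depth.
- r.finish_job(): hands the job in, once; it reports no verdict.
The state is a dict: "t": time; "joints": joint angles; "joint_vel": joint speeds; "tau": joint torques, N m; "tcp_pos": TCP position; "eef_rot": TCP orientation; "wrist_force": force on the tool from outside, world axes, zero at the start; "ft_torque": the same for the moment, N m; "gripper_width": opening from 0.0 (shut) to 1.0 (fully open).
Only numpy, scipy, OpenCV 4.12 (cv2) and the standard library are available. Lean on these libraries where they do the work, as an engineer would, in place of code of your own. Each camera call takes 0.05 s, during which the arm holds its last target. There are 200 camera calls.

TASK

Stack the grey component tray on the blue tray that sits in the bench dock: feel its four corner lugs into the blue tray's corner sockets until it sits fully down and level, without forcing it, dropping it or tipping out its parts. Then push the red locking slide along the blue tray to its stop, over the grey tray's tab, and let go, leaving the pliers, circuit board and motor where they are.

Things in the scene. Friction and masses are not known exactly. Their poses are not given: they have to be found in the camera images.
- tray_center (a point): Loose grey open tray, 200 x 140 mm (its x by its y), 98 mm tall in all, 0.35 to 0.7 kg. Point: its centre, 49 mm above its lug tips; z up, x along its length. Rim 54 mm above the lug tips. In the middle of each long side (y = +-70 mm) a yellow tab, 24 mm long in x, sticks out 20 mm, its top 30 mm above the lug tips. Symmetric: it may be stacked either way round.
- tray_handle (a point): Grip point: middle of the grey tray's black handle bar, 90 mm above the lug tips, 41 mm above tray_center, with the tray's axes. The bar runs along the tray's x, 128 mm long, 14 mm wide (y), 16 mm tall, with open space on both sides and below.
- tray_foot (a point): Point between the grey tray's four lug tips, at their level, with the tray's axes. The round yellow lugs stand at x = +-85, y = +-55 mm under its flat underside: 14 mm in diameter, 14 mm long, the lowest 4 mm tapering to a flat tip 11 mm wide: a lug enters its socket from up to 3 mm off in x and y, if the tray is let follow sideways; farther off it stands on the rim.
- dock: Steel dock plate screwed to the bench, 250 x 200 x 8 mm, with yellow stop blocks; origin at the centre of its underside, x along its length, z up. A blue tray, 200 x 140 x 50 mm high, stands in it, parallel to it and clamped fast, but off centre by up to 7 mm along the dock's x and up to 7 mm along its y, new each time. No reported number shows this offset.
- dock_rim (a point): Point on the dock's own z axis at the height of the blue tray's rim, 58 mm above the bench (NOT the blue tray's centre: see dock). The blue tray's sockets, 17 mm square, 16 mm deep, open at the rim, lie at x = +-85, y = +-55 mm from its own centre: 1.5 mm play round a lug. Stacked, the grey underside rests on the rim and tray_foot is 14 mm below it. Keep the load below 25 N.
- latch (a joint): Red locking slide on the blue tray's side at the dock's -y, value in m: near 0 = open, 0.055 = locked, at its stop. It grows along the dock's +x. It runs stiffly (2 N) and stays where it is left. Leave it open until the grey tray is down: it passes over the grey tab only when that tray is fully down.
- slide_mark (a point): Fixed point of the dock, 113 mm above the bench: where the axis of the slide's grip would be at value 0 if the blue tray were central. The real grip is off by the blue tray's offset, plus the slide's value along +x. It is an upright red post, 12 x 12 mm, from 85 to 123 mm above the bench; it overtops the stacked grey tray's rim (98 mm), whose outer wall is 24 mm beside it.
- pliers: Bystander: pliers with yellow and black handles, 190 mm long, lying flat.
- board: Bystander: green circuit board with parts on it, 100 x 80 mm.
- motor: Bystander: small dark steel motor with a brass gear, 45 x 36 x 36 mm.
Not all that is in view belongs to the job. Several things look just like the part that bears tray_center: the one meant starts nearest to the robot's base.

How it is judged:
On the way, in this order (a step that is already met when the one before it is completed fails the run):
1. the grey tray is lifted clear of the bench (height (world z) of tray_center above 0.1 m), for 0.2 s.
2. the grey tray is fully down on the blue tray, lugs in sockets, with the locking slide still open (z of tray_center in the frame of dock below 0.0955 m and horizontal distance between tray_center and dock below 0.013 m and angle between tray_center's own z axis and vertical below 0.03 rad and angle between the x axis of tray_center and the x axis of dock, either way round below 0.06 rad and value of joint latch below 0.012 m), for 0.3 s.
At the end, for the whole second after the job is handed in: The grey tray rests in the blue one with all lugs home (within 2.5 mm of fully down, level within 0.03 rad, in line with the dock within 0.06 rad, within 13 mm of the dock's centre) and the red slide is within 7 mm of its stop (z of tray_center in the frame of dock between 0.088 and 0.0955 m and horizontal distance between tray_center and dock below 0.013 m and angle between tray_center's own z axis and vertical below 0.03 rad and angle between the x axis of tray_center and the x axis of dock, either way round below 0.06 rad and value of joint latch above 0.048 m); the robot touches nothing.
It fails at once if the grey tray is forced or dropped onto the blue tray (more than 45 N between them, dock and slide included) (contact force between tray and dock above 45 N).
It fails at once if the grey tray is tipped by more than 0.35 rad (angle between tray_center's own z axis and vertical above 0.35 rad).
It fails at once if a bystander is moved by more than 20 mm (distance of any of pliers, board, motor from where it was at the start of the episode above 0.02 m).
It also fails if it takes over 70 s, if anything falls off the work surface, if the arm or the gripper's body presses on something with over 40 N, if the wrist force passes 120 N, or if a joint passes its speed limit or range.

## Working session

There is one attempt and no reset: what is moved stays moved. The work goes in short steps, Python scripts to look and compute and a tool call to move; the robot and the scene stay as the last step left them, time stands still between calls to the robot, and variables do not carry over. Pictures are saved under pics/ and viewed, about 8 in all and at most 12, crops included, and the job is handed in when it is done.

Besides the shell and the picture viewer there is one more tool, called after ">>>" as a command line: name --pt "numbers of a row" for each row, then --argument value for the rest. send_rows: Moves the arm, as the interface text tells. Its arguments: {"type":"object","properties":{"deltas":{"type":"array","items":{"type":"array","items":{"type":"number"}}},"newtons":{"type":"number"}},"required":["deltas"]}

```bash
ls; mkdir -p pics
cat > h.py <<'E'
import numpy as np, cv2
from rig import r, camera
def snap(name,fn):
    c=camera(name); cv2.imwrite('pics/'+fn+'.png',c['pixels'][:,:,::-1])
    np.savez('pics/'+fn+'.npz',**{k:np.array(v) for k,v in c.items()}); return c
def cal(c):
    f=240/np.tan(np.radians(float(c['fov_y']))/2)
    K=np.array([[f,0,float(c['cx'])],[0,f,float(c['cy'])],[0,0,1]])
    return K,cv2.Rodrigues(np.array(c['rvec'],float))[0],np.array(c['tvec'],float).reshape(3)
def unproj(c,uv,z):
    K,R,t=cal(c); d=R.T@np.linalg.inv(K)@np.array([*uv,1.]); o=-R.T@t
    return o+d*(z-o[2])/d[2]
def proj(c,P):
    K,R,t=cal(c); p=K@(R@np.asarray(P,float)+t); return p[:2]/p[2]
E
python3 - <<'E'
from h import *
o=r.get_obs();print({k:np.round(v,3) for k,v in o.items()})
for n in ('top','scene'):
    c=snap(n,n+'0');print(n,c['fov_y'],c['cx'],c['cy'],-cal(c)[1].T@cal(c)[2])
E
```

```text
pics
{'t': np.float64(0.0), 'joints': array([ 1.165,  0.264, -0.049,  1.259,  0.   ,  1.415]), 'joint_vel': array([ 0.   ,  0.001, -0.001, -0.001, -0.001, -0.001]), 'tau': array([ 3.0000e-03, -6.3762e+01,  3.8458e+01,  1.3000e-02,  0.0000e+00,
        0.0000e+00]), 'tcp_pos': array([0.13 , 0.508, 0.231]), 'eef_rot': array([ 2.952,  1.57 , -2.011]), 'wrist_force': array([-0.513,  0.08 ,  0.133]), 'ft_torque': array([0.016, 0.03 , 0.006]), 'gripper_width': np.float64(0.994)}
top 49.816850609159474 316.4722828427238 233.02514907641702 [0.42015697 0.04604608 1.2764723 ]
scene 53.87061023909704 319.5350213814383 233.30849761106964 [ 1.24712617 -0.5624282   0.98244883]
```

View pics/top0.png

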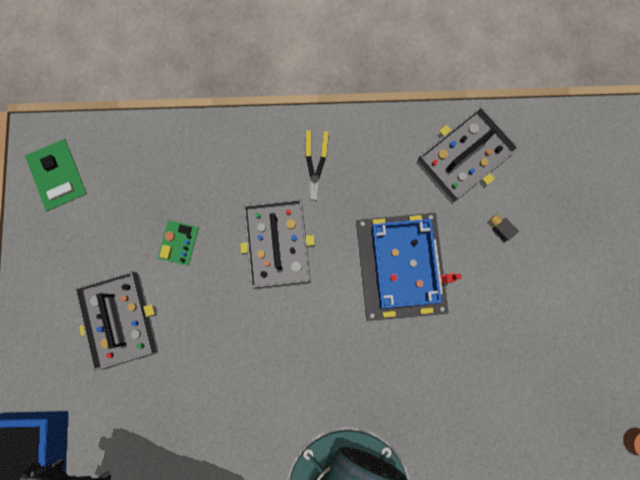

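View pics/scene0.png

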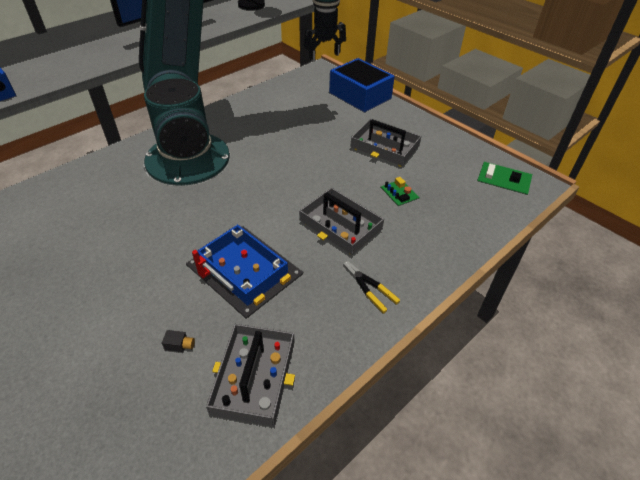

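Top view: three grey trays at (118,320), (278,245) and (467,155). The dock with the blue tray is at (405,267), and the red slide post at (452,278) is on the right (world -y) side. The scene view agrees.

Run:
```python
from h import *
c=np.load('pics/top0.npz')
for n,p,z in [('A',(118,320),.054),('B',(278,245),.054),('C',(467,155),.054)]: 
    q=unproj(c,p,z);print(n,q,np.hypot(*q[:2]))
B=[(246,207),(301,202),(311,282),(254,289)]; D=[(357,221),(435,213),(447,313),(367,320)]
for n,L,z in [('B',B,.054),('Btab',[(244,248),(311,241)],.03),('Bhandle',[(274,214),(279,271)],.09),('dock',D,.008),('mot',[(503,228)],.02),('pliers',[(315,198)],.02),('bd',[(180,243)],.0)]:
    P=np.array([unproj(c,p,z)[:2] for p in L]);print(n,P.round(3).tolist(),P.mean(0).round(4))
```

```text
A [0.40918307 0.52735798 0.054     ] 0.6674857518935887
B [0.57618357 0.1494394  0.054     ] 0.5952475441732521
C [ 0.78471834 -0.31470595  0.054     ] 0.8454718850690484
B [[0.671, 0.225], [0.679, 0.092], [0.486, 0.073], [0.473, 0.208]] [0.5773 0.1495]
Btab [[0.574, 0.234], [0.587, 0.071]] [0.5805 0.1527]
Bhandle [[0.645, 0.155], [0.511, 0.145]] [0.5781 0.1498]
dock [[0.637, -0.044], [0.652, -0.239], [0.405, -0.253], [0.394, -0.059]] [ 0.5219 -0.1489]
mot [[0.608, -0.4]] [ 0.6076 -0.4   ]
pliers [[0.696, 0.059]] [0.6956 0.0587]
bd [[0.595, 0.399]] [0.5947 0.399 ]
```

Run:
```python
from h import *
from scipy.spatial.transform import Rotation as Ro
o=r.get_obs();R=Ro.from_euler('xyz',o['eef_rot']).as_matrix();print(R.round(3))
c=camera('wrist');print(c['fov_y'],-cal(c)[1].T@cal(c)[2]-o['tcp_pos'],cal(c)[1].round(3).tolist())
```

```text
[[-0.    -0.969  0.248]
 [-0.001  0.248  0.969]
 [-1.     0.    -0.001]]
63.506460762819444 [-0.08123488  0.01971779  0.14181963] [[0.248, 0.969, -0.001], [0.917, -0.235, 0.323], [0.312, -0.081, -0.947]]
```

>>> send_rows --pt "0.04 -0.03 0.014 0 0 0.034 1" --pt "0.04 -0.036 0.014 0 0 0.034 1" --pt "0.04 -0.036 0.014 0 0 0.034 1" --pt "0.04 -0.036 0.014 0 0 0.034 1" --pt "0.04 -0.036 0.014 0 0 0.034 1"

```text
t: 0.78
tcp_pos: [0.3313, 0.3332, 0.3017]
eef_rot: [1.029, 1.571, 2.52]
wrist_force: [0.2, 0.8, -0.4]
gripper_width: 1.002
```

>>> send_rows --pt "0.04 -0.036 0 0 0 0.034 1" --pt "0.04 -0.036 0 0 0 0.034 1" --pt "0.04 -0.036 0 0 0 0.034 1" --pt "0.04 -0.036 0 0 0 0.034 1" --pt "0.04 -0.036 0 0 0 0.034 1"

```text
t: 1.4
tcp_pos: [0.5314, 0.1531, 0.3012]
eef_rot: [1.145, 1.571, 2.806]
wrist_force: [1.0, 0.8, 0.2]
gripper_width: 1.002
```

>>> send_rows --pt "0.008 -0.003 0 0 0 0 1" --pt "0 0 0 0 0 0 1" --pt "0 0 0 0 0 0 1"

```text
t: 1.78
tcp_pos: [0.5375, 0.1524, 0.3015]
eef_rot: [0.267, 1.571, 1.928]
wrist_force: [-0.7, 0.4, -0.1]
gripper_width: 1.004
```

Run:
```python
from h import *
o=r.get_obs();print(o['t'],o['tcp_pos'],o['eef_rot'],o['joint_vel'].round(3))
c=snap('wrist','w1')
cv2.imwrite('pics/w1b.png',cv2.resize(c['pixels'][:,:,::-1],(800,600)))
```

```text
1.775 [0.53750221 0.15238296 0.30146483] [0.26715724 1.57066996 1.9280783 ] [ 0.005 -0.006 -0.001 -0.001 -0.003 -0.003]
```

View pics/w1.png

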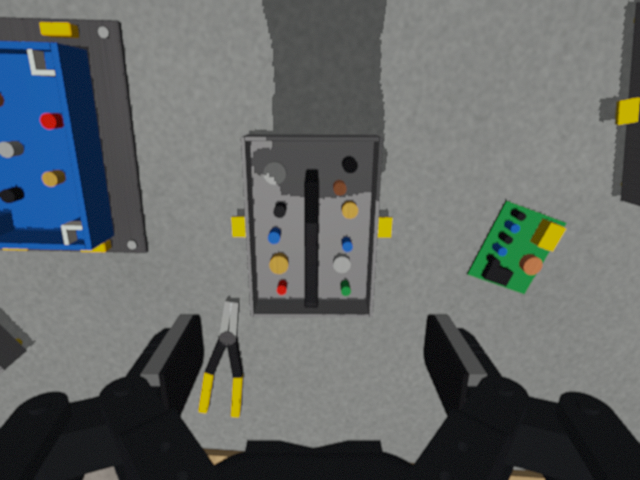

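Wrist view: tray B fills the centre, with its rim corners at (245,137), (379,136), (371,314) and (254,314). Its tabs are at (238,226) and (385,226), and the bar runs from (312,170) to (312,306).

Run:
```python
from h import *
from scipy.spatial.transform import Rotation as Ro
c=np.load('pics/w1.npz')
for n,L,z in [('rim',[(245,136),(379,135),(371,314),(254,314)],.054),('tabs',[(231,226),(392,226)],.03),('bar',[(311.5,170),(311.5,306)],.098)]:
    P=np.array([unproj(c,p,z)[:2] for p in L]);print(n,P.round(4).tolist(),P.mean(0).round(4))
o=r.get_obs();R=Ro.from_euler('xyz',o['eef_rot']).as_matrix();print(R.round(3),np.arctan2(R[1,2],R[0,2])-np.pi/2)
```

```text
rim [[0.4876, 0.08], [0.4749, 0.2098], [0.6711, 0.2292], [0.683, 0.0967]] [0.5792 0.1539]
tabs [[0.5884, 0.0638], [0.5723, 0.2424]] [0.5803 0.1531]
bar [[0.5078, 0.147], [0.6429, 0.159]] [0.5753 0.153 ]
[[ 0.    -0.996 -0.09 ]
 [ 0.    -0.09   0.996]
 [-1.    -0.     0.   ]] 0.09041654822419165
```

>>> send_rows --pt "-0.011 -0.06 0 0 0 -0.006 1" --pt "-0.011 -0.06 0 0 0 -0.006 1" --pt "-0.011 -0.06 0 0 0 -0.006 1" --pt "-0.011 -0.06 0 0 0 -0.006 1" --pt "-0.011 -0.06 0 0 0 -0.006 1"

```text
t: 2.45
tcp_pos: [0.4824, -0.1492, 0.3018]
eef_rot: [-2.022, 1.57, -0.391]
wrist_force: [1.5, 0.2, 0.7]
gripper_width: 1.0
```

>>> send_rows --pt "0 0 0 0 0 0 1" --pt "0 0 0 0 0 0 1" --pt "0 0 0 0 0 0 1"

```text
t: 2.82
tcp_pos: [0.4835, -0.147, 0.3015]
eef_rot: [-1.541, 1.57, 0.091]
wrist_force: [-0.7, 0.3, -0.2]
gripper_width: 1.002
```

Run:
```python
from h import *
o=r.get_obs();print(o['t'],o['tcp_pos'],o['eef_rot'],o['joint_vel'].round(3))
c=snap('wrist','w2')
cv2.imwrite('pics/w2b.png',cv2.resize(c['pixels'][:360,60:540,::-1],(800,600),interpolation=cv2.INTER_CUBIC))
```

```text
2.825 [ 0.48346947 -0.14697189  0.30150078] [-1.54127791  1.57044708  0.09081591] [ 0.001  0.004  0.002 -0.001 -0.    -0.004]
```

View pics/w2b.png

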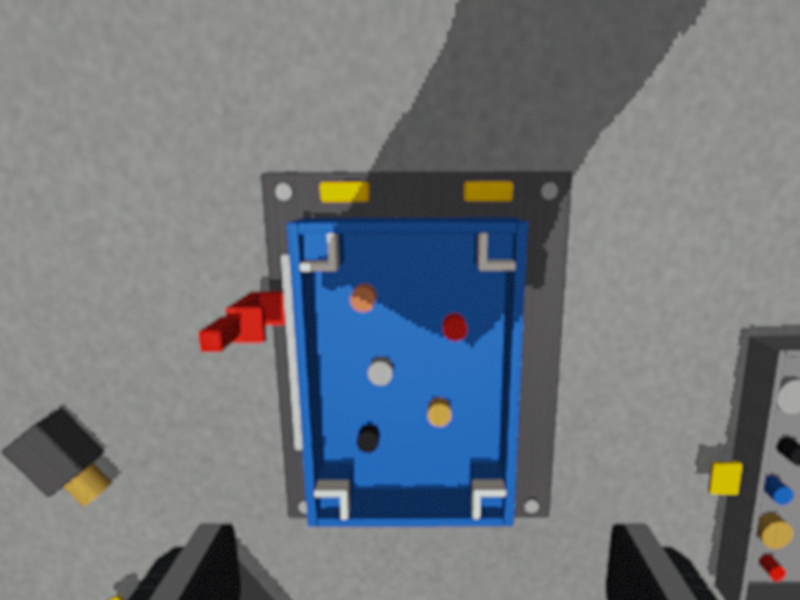

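Dock view, in crop pixels: blue rim corners at (288,221), (527,221), (514,526) and (308,526). Plate corners are at (262,173), (572,173), (550,517) and (289,517). The red post's top is at (212,340), and the slide is open.

Run:
```python
from h import *
from scipy.spatial.transform import Rotation as Ro
c=np.load('pics/w2.npz')
u=lambda p:(p[0]*.6+60,p[1]*.6)
for n,L,z in [('rim',[(288,221),(527,221),(514,526),(308,526)],.058),('plate',[(262,173),(572,173),(550,517),(289,517)],.008),
  ('Lcorner',[(339,271),(478,271),(473,480),(350,480)],.058),('post top',[(211,341)],.123)]:
    P=np.array([unproj(c,u(p),z)[:2] for p in L]);print(n,P.round(4).tolist(),P.mean(0).round(4))
    if len(P)==4:
        v=(P[3]+P[2]-P[0]-P[1]);w=P[1]+P[2]-P[0]-P[3];print(' yaw',np.arctan2(v[1],v[0]),np.arctan2(-w[0],w[1]),np.hypot(*v)/2,np.hypot(*w)/2)
o=r.get_obs();R=Ro.from_euler('xyz',o['eef_rot']).as_matrix();print(np.arctan2(R[1,2],R[0,2])-np.pi/2)
```

```text
rim [[0.4288, -0.229], [0.4204, -0.0915], [0.6193, -0.0777], [0.6278, -0.2167]] [ 0.5241 -0.1537]
 yaw 0.06564104806932729 0.061236502311157626 0.19937656567114542 0.13851431393300803
plate [[0.404, -0.2552], [0.392, -0.0583], [0.6384, -0.0414], [0.6506, -0.2394]] [ 0.5212 -0.1485]
 yaw 0.06620992024953232 0.06122266636071804 0.24703568674722917 0.1978173609170293
Lcorner [[0.4556, -0.1991], [0.4506, -0.1171], [0.5868, -0.1083], [0.5917, -0.1892]] [ 0.5212 -0.1534]
 yaw 0.06875973188694981 0.06123329078487295 0.13645004781514763 0.0815731554509654
post top [[0.4855, -0.2556]] [ 0.4855 -0.2556]
0.06131983890500092
```

>>> send_rows --pt "0.019 0.06 0 0 0 0.006 1" --pt "0.019 0.06 0 0 0 0.006 1" --pt "0.019 0.06 0 0 0 0.006 1" --pt "0.019 0.06 -0.03 0 0 0.006 1" --pt "0.019 0.06 -0.03 0 0 0.006 1"

```text
t: 3.5
tcp_pos: [0.5741, 0.1412, 0.247]
eef_rot: [-1.574, 1.57, 0.089]
wrist_force: [1.0, -0.5, 0.8]
gripper_width: 0.999
```

>>> send_rows --pt "0 0 -0.04 0 0 0 1" --pt "0 0 -0.02 0 0 0 1" --pt "0 0 0 0 0 0 1"

```text
t: 3.88
tcp_pos: [0.5729, 0.139, 0.1864]
eef_rot: [1.57, 1.568, -3.052]
wrist_force: [-0.0, 0.1, -0.2]
gripper_width: 1.004
```

>>> send_rows --pt "0.006 0.014 0 0 0 0 1" --pt "0 0 -0.03 0 0 0 1" --pt "0 0 -0.035 0 0 0 1" --pt "0 0 -0.03 0 0 0 1" --pt "0 0 -0.02 0 0 0 1"

```text
t: 4.5
tcp_pos: [0.5807, 0.1529, 0.0723]
eef_rot: [-1.368, 1.57, 0.292]
wrist_force: [0.6, 1.0, -0.9]
gripper_width: 1.0
```

>>> send_rows --pt "0 0 0 0 0 0 -1" --pt "0 0 0 0 0 0 -1" --pt "0 0 0 0 0 0 -1" --pt "0 0 0 0 0 0 -1" --pt "0 0 0 0 0 0 -1" --newtons 80

```text
t: 5.12
tcp_pos: [0.5804, 0.1521, 0.0732]
eef_rot: [-1.329, 1.569, 0.331]
wrist_force: [-0.6, 1.7, 5.9]
gripper_width: 0.15
```

>>> send_rows --pt "0 0 0 0 0 0 -1" --pt "0 0 0 0 0 0 -1" --pt "0 0 0 0 0 0 -1"

```text
t: 5.5
tcp_pos: [0.5804, 0.1521, 0.0732]
eef_rot: [-1.339, 1.57, 0.321]
wrist_force: [0.2, 1.5, 6.3]
gripper_width: 0.145
```

>>> send_rows --pt "0 0 0.015 0 0 0 -1" --pt "0 0 0.03 0 0 0 -1" --pt "0 0 0.04 0 0 0 -1" --pt "0 0 0.035 0 0 0 -1" --pt "0 0 0.02 0 0 0 -1"

```text
t: 6.12
tcp_pos: [0.5801, 0.1519, 0.2151]
eef_rot: [-1.605, 1.569, 0.055]
wrist_force: [0.1, 0.9, -4.9]
gripper_width: 0.144
```

>>> send_rows --pt "0 0 0 0 0 0 -1" --pt "0 0 0 0 0 0 -1" --pt "0 0 0 0 0 0 -1"

```text
t: 6.5
tcp_pos: [0.5794, 0.1518, 0.2115]
eef_rot: [1.608, 1.569, -3.015]
wrist_force: [-0.2, -0.8, -3.8]
gripper_width: 0.145
```

Run:
```python
from h import *
o=r.get_obs();print(o['t'],o['tcp_pos'],o['eef_rot'],o['wrist_force'],o['ft_torque'])
c=snap('wrist','w3')
```

```text
6.5 [0.5794327  0.15183588 0.21150592] [ 1.60841546  1.56897801 -3.01471766] [-0.23928569 -0.7698832  -3.83237344] [-0.00278515  0.03026351 -0.028839  ]
```

View pics/w3.png

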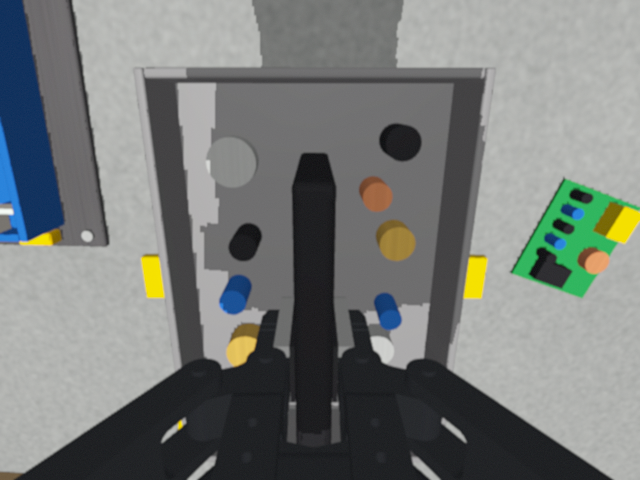

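Lifted. The near rim corners are at (135,69) and (494,69); the tabs are at (141..163, 277) and (465..488, 277). The tray is level and straight in the jaws.

Run:
```python
from h import *
c=np.load('pics/w3.npz');t=np.array([.57943,.15184])
z=.2115-.0732
for n,L,zz in [('rimnear',[(135,69),(494,69)],z+.054),('tabs outer edge',[(141,277),(487,277)],z+.03),('tabcentre edges',[(142,255.5),(486,256),(146,298),(483,298)],z+.03)]:
    P=np.array([unproj(c,p,zz)[:2] for p in L]);print(n,P.round(4).tolist(),P.mean(0).round(4))
    v=P[1]-P[0]; yaw=np.arctan2(v[1],v[0])-np.pi/2;print(yaw,np.hypot(*v))
    d=P.mean(0)-t; y=.09;print('rel tray frame',np.array([[np.cos(y),np.sin(y)],[-np.sin(y),np.cos(y)]])@d)
```

```text
rimnear [[0.4886, 0.0742], [0.4764, 0.2109]] [0.4825 0.1425]
0.08899068549839062 0.1372530047873696
rel tray frame [-0.09732518 -0.0005556 ]
tabs outer edge [[0.5881, 0.0612], [0.572, 0.2411]] [0.58   0.1511]
0.08919353330351543 0.1805798441602351
rel tray frame [ 0.00052069 -0.00076468]
tabcentre edges [[0.5759, 0.0623], [0.5605, 0.2378], [0.6001, 0.0632], [0.5842, 0.2418]] [0.5802 0.1513]
0.08761051901019323 0.17615035282401567
rel tray frame [ 0.00067981 -0.00062146]
```

>>> send_rows --pt "-0.004 -0.02 0 0 0 0 -1" --pt "-0.008 -0.045 0 0 0 -0.005 -1" --pt "-0.009 -0.05 0 0 0 -0.005 -1" --pt "-0.009 -0.05 0 0 0 -0.006 -1" --pt "-0.009 -0.05 0 0 0 -0.006 -1"

```text
t: 7.18
tcp_pos: [0.54, -0.0653, 0.2123]
eef_rot: [2.101, 1.57, -2.544]
wrist_force: [1.1, -0.3, -3.0]
gripper_width: 0.146
```

>>> send_rows --pt "-0.009 -0.045 0 0 0 -0.005 -1" --pt "-0.006 -0.03 0 0 0 0 -1" --pt "-0.002 -0.015 0 0 0 0 -1" --pt "0 0 0 0 0 0 -1" --pt "0 0 0 0 0 0 -1"

```text
t: 7.8
tcp_pos: [0.524, -0.1524, 0.2124]
eef_rot: [0.309, 1.57, 1.942]
wrist_force: [-0.9, 0.7, -4.6]
gripper_width: 0.146
```

```bash
cat > st.py <<'E'
from h import *
from scipy.spatial.transform import Rotation as Ro
def st():
    o=r.get_obs();R=Ro.from_euler('xyz',o['eef_rot']).as_matrix()
    print(round(float(o['t']),2),o['tcp_pos'].round(4),'yaw',round(np.arctan2(-R[0,2],R[1,2]),4),'down',R[:,0].round(4),'F',o['wrist_force'].round(2),'T',o['ft_torque'].round(2))
E
python3 - <<'E'
from st import *
st();c=snap('wrist','w4')
E
```

```text
7.8 [ 0.524  -0.1524  0.2124] yaw 0.0627 down [-1.e-04  3.e-04 -1.e+00] F [-0.9   0.66 -4.65] T [ 0.04 -0.03  0.01]
```

View pics/w4.png

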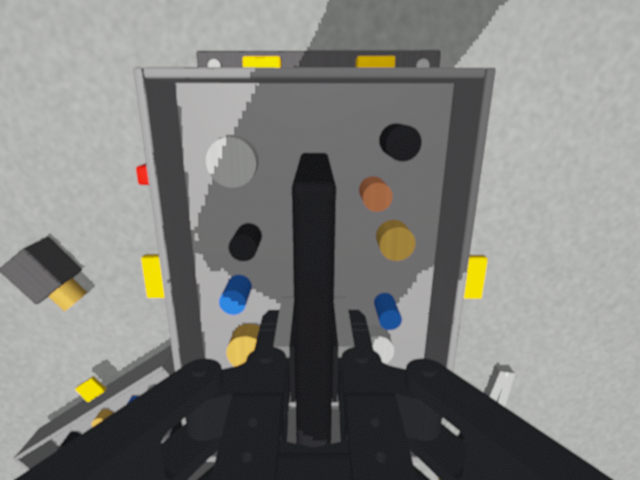

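The tray is over the dock, level, with no change in the grip. The post is at (142,175), clear of the tray. Descending.

>>> send_rows --pt "-0.001 -0.001 -0.02 0 0 0 -1" --pt "0 0 -0.025 0 0 0 -1" --pt "0 0 -0.02 0 0 0 -1" --pt "0 0 -0.007 0 0 0 -1" --pt "0 0 0 0 0 0 -1"

```text
t: 8.48
tcp_pos: [0.523, -0.1536, 0.1406]
eef_rot: [0.918, 1.571, 2.552]
wrist_force: [0.1, 0.6, -3.6]
gripper_width: 0.145
```

>>> send_rows --pt "0 0 -0.003 0 0 0 -1" --pt "0 0 -0.003 0 0 0 -1" --pt "0 0 -0.002 0 0 0 -1" --pt "0 0 0 0 0 0 -1"

```text
t: 8.98
tcp_pos: [0.5229, -0.1541, 0.1324]
eef_rot: [1.09, 1.571, 2.723]
wrist_force: [1.1, -0.4, -3.8]
gripper_width: 0.143
```

```bash
python3 -c "
from st import *
st()"
```

```text
8.97 [ 0.5229 -0.1541  0.1324] yaw 0.0621 down [-2.e-04  1.e-04 -1.e+00] F [ 1.08 -0.38 -3.8 ] T [-0.   -0.06 -0.  ]
```

>>> send_rows --pt "0 0.0008 -0.0015 0 0 0 -1" --pt "0 0 -0.0015 0 0 0 -1" --pt "0 0 0 0 0 0 -1"

```text
t: 9.35
tcp_pos: [0.5229, -0.1533, 0.1294]
eef_rot: [1.117, 1.571, 2.75]
wrist_force: [0.1, -1.1, -4.1]
gripper_width: 0.153
```

>>> send_rows --pt "0 0 -0.001 0 0 0 -1" --pt "0 0 -0.001 0 0 0 -1" --pt "0 0 0 0 0 0 -1"

```text
t: 9.72
tcp_pos: [0.5229, -0.1533, 0.1274]
eef_rot: [1.096, 1.571, 2.729]
wrist_force: [-1.0, -0.5, -4.6]
gripper_width: 0.143
```

>>> send_rows --pt "0 0 -0.0015 0 0 0 -1" --pt "0 0 -0.0015 0 0 0 -1" --pt "0 0 0 0 0 0 -1"

```text
t: 10.1
tcp_pos: [0.5229, -0.1533, 0.1244]
eef_rot: [1.003, 1.571, 2.636]
wrist_force: [-0.5, -0.3, -5.0]
gripper_width: 0.151
```

>>> send_rows --pt "0 0 -0.0015 0 0 0 -1" --pt "0 0 -0.0015 0 0 0 -1" --pt "0 0 0 0 0 0 -1"

```text
t: 10.48
tcp_pos: [0.5229, -0.1533, 0.1213]
eef_rot: [0.972, 1.57, 2.605]
wrist_force: [-0.5, 0.0, -4.2]
gripper_width: 0.147
```

>>> send_rows --pt "0 0 -0.001 0 0 0 -1" --pt "0 0 -0.001 0 0 0 -1" --pt "0 0 0 0 0 0 -1"

```text
t: 10.85
tcp_pos: [0.5229, -0.1533, 0.1194]
eef_rot: [1.108, 1.571, 2.741]
wrist_force: [0.3, 0.4, -4.2]
gripper_width: 0.146
```

Entering freely; about 2 mm left.

>>> send_rows --pt "0 0 -0.001 0 0 0 -1" --pt "0 0 -0.0005 0 0 0 -1" --pt "0 0 0 0 0 0 -1"

```text
t: 11.22
tcp_pos: [0.5229, -0.1533, 0.118]
eef_rot: [1.102, 1.571, 2.735]
wrist_force: [0.1, -0.3, -3.4]
gripper_width: 0.148
```

>>> send_rows --pt "0 0 -0.0005 0 0 0 -1" --pt "0 0 0 0 0 0 -1"

```text
t: 11.48
tcp_pos: [0.523, -0.1533, 0.1175]
eef_rot: [2.412, 1.571, -2.238]
wrist_force: [-0.3, 0.2, -3.9]
gripper_width: 0.147
```

>>> send_rows --pt "0 0 -0.0005 0 0 0 -1" --pt "0 0 0 0 0 0 -1"

```text
t: 11.72
tcp_pos: [0.523, -0.1533, 0.1172]
eef_rot: [-1.821, 1.571, -0.188]
wrist_force: [-0.4, 0.8, 1.0]
gripper_width: 0.149
```

>>> send_rows --pt "0 0 -0.0004 0 0 0 -1" --pt "0 0 0 0 0 0 -1" --pt "0 0 0 0 0 0 -1"

```text
t: 12.1
tcp_pos: [0.5231, -0.1533, 0.1171]
eef_rot: [-2.007, 1.57, -0.374]
wrist_force: [-2.6, 1.5, 6.0]
gripper_width: 0.148
```

>>> send_rows --pt "0 0 0 0 0 0 0" --pt "0 0 0 0 0 0 0.5" --pt "0 0 0 0 0 0 1" --pt "0 0 0 0 0 0 1" --pt "0 0 0 0 0 0 1"

```text
t: 12.72
tcp_pos: [0.523, -0.1533, 0.1166]
eef_rot: [-2.41, 1.571, -0.777]
wrist_force: [-0.4, 1.0, 1.1]
gripper_width: 1.002
```

>>> send_rows --pt "0 0 0 0 0 0 1" --pt "0 0 0 0 0 0 1" --pt "0 0 0.03 0 0 0 1" --pt "0 0 0.05 0 0 0 1" --pt "0 0 0.05 0 0 0 1"

```text
t: 13.35
tcp_pos: [0.5227, -0.1532, 0.2481]
eef_rot: [1.07, 1.571, 2.703]
wrist_force: [0.8, -0.6, 0.1]
gripper_width: 0.997
```

>>> send_rows --pt "-0.03 0 0.04 0 0 0 1" --pt "0 0 0.01 0 0 0 1" --pt "0 0 0 0 0 0 1" --pt "0 0 0 0 0 0 1"

```text
t: 13.85
tcp_pos: [0.4931, -0.1532, 0.2952]
eef_rot: [1.038, 1.569, 2.671]
wrist_force: [1.2, -0.6, -0.1]
gripper_width: 1.001
```

Run:
```python
from st import *
st();c=snap('wrist','w5')
cv2.imwrite('pics/w5b.png',cv2.resize(c['pixels'][:360,60:540,::-1],(800,600),interpolation=cv2.INTER_CUBIC))
```

```text
13.85 [ 0.4931 -0.1532  0.2952] yaw 0.0623 down [-1.7e-03  9.0e-04 -1.0e+00] F [ 1.22 -0.58 -0.09] T [ 0.04 -0.   -0.04]
```

View pics/w5b.png

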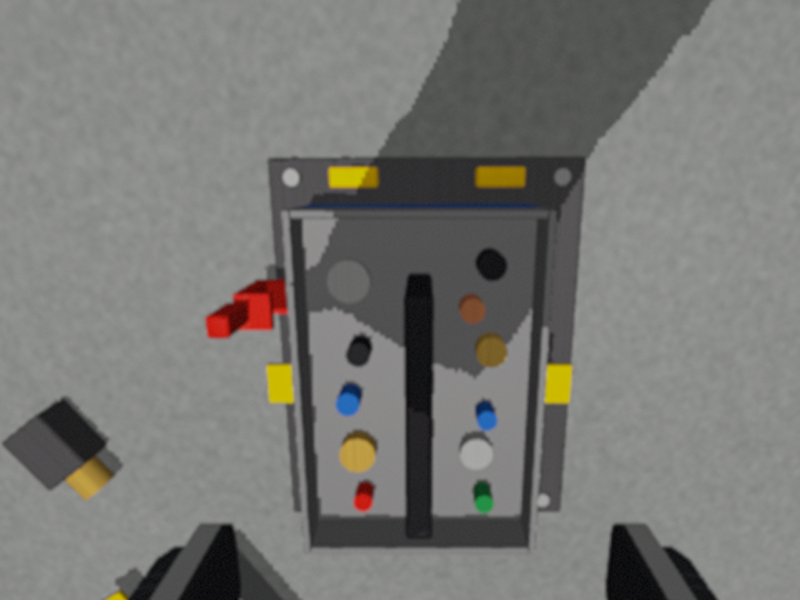

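Grey tray seated: blue shows only as a thin line, and the tabs at (281,384) and (558,384) are symmetric. The red post's top is at (218,325).

Run:
```python
from st import *
c=np.load('pics/w5.npz');u=lambda p:(p[0]*.6+60,p[1]*.6)
y=.063;Rt=np.array([[np.cos(y),np.sin(y)],[-np.sin(y),np.cos(y)]])
for n,L,z in [('post',[(217.5,326)],.123),('tabs',[(268,384),(572,384)],.074),('rim',[(290,212),(550,212),(530,547),(310,547)],.098)]:
    P=np.array([unproj(c,u(p),z)[:2] for p in L]);m=P.mean(0);print(n,m,Rt@(m-[.5238,-.1537]))
cam=-cal(c)[1].T@cal(c)[2]; print([proj(c,[.4855,-.2556,z]) for z in (.085,.123)])
```

```text
post [ 0.48526825 -0.25611206] [-0.04490301 -0.099783  ]
tabs [ 0.52463981 -0.15342722] [0.00085531 0.00021937]
rim [ 0.52287703 -0.1534791 ] [-0.00090723  0.00027857]
[array([203.46414253, 186.87354485]), array([191.13463934, 195.91318505])]
```

>>> send_rows --pt "-0.018 -0.036 0 0 0 0 -1" --pt "-0.018 -0.036 0 0 0 0 -1" --pt "-0.017 -0.036 0 0 0 0 -1" --pt "0 0 -0.04 0 0 0 -1" --pt "0 0 -0.04 0 0 0 -1"

```text
t: 14.52
tcp_pos: [0.4397, -0.2617, 0.2147]
eef_rot: [0.771, 1.57, 2.403]
wrist_force: [0.3, -0.5, -0.0]
gripper_width: 0.002
```

>>> send_rows --pt "0 0 -0.03 0 0 0 -1" --pt "0 0 0 0 0 0 -1" --pt "0 0 0 0 0 0 -1"

```text
t: 14.9
tcp_pos: [0.4403, -0.2615, 0.1873]
eef_rot: [-2.304, 1.57, -0.671]
wrist_force: [-0.6, 0.5, -0.4]
gripper_width: 0.001
```

```bash
python3 -c "
from st import *
st();print(r.get_obs()['gripper_width'])"
```

```text
14.9 [ 0.4403 -0.2615  0.1873] yaw 0.0623 down [ 3.e-04 -3.e-04 -1.e+00] F [-0.6   0.51 -0.38] T [-0.03  0.02 -0.01]
0.001296315351014343
```

>>> send_rows --pt "0 0 -0.035 0 0 0 -1" --pt "0 0 -0.035 0 0 0 -1" --pt "0 0 -0.0225 0 0 0 -1" --pt "0 0 0 0 0 0 -1" --pt "0.01 0.0006 0 0 0 0 -1"

```text
t: 15.52
tcp_pos: [0.4508, -0.2613, 0.0957]
eef_rot: [-2.327, 1.569, -0.694]
wrist_force: [1.4, -0.9, -0.1]
gripper_width: -0.0
```

>>> send_rows --pt "0.008 0.0005 0 0 0 0 -1" --pt "0.008 0.0005 0 0 0 0 -1" --pt "0.008 0.0005 0 0 0 0 -1" --pt "0.008 0.0005 0 0 0 0 -1" --pt "0 0 0 0 0 0 -1"

```text
t: 16.15
tcp_pos: [0.4825, -0.2586, 0.094]
eef_rot: [-1.051, 1.571, 0.582]
wrist_force: [-0.3, 0.2, 0.0]
gripper_width: -0.001
```

>>> send_rows --pt "0.006 0.0004 0 0 0 0 -1" --pt "0.006 0.0004 0 0 0 0 -1" --pt "0.006 0.0004 0 0 0 0 -1" --pt "0 0 0 0 0 0 -1"

```text
t: 16.65
tcp_pos: [0.5006, -0.2575, 0.094]
eef_rot: [-1.664, 1.57, -0.03]
wrist_force: [-0.1, -1.0, -0.3]
gripper_width: -0.0
```

No push force read; checking by camera.

Run:
```python
from st import *
st();a=snap('wrist','w6')['pixels'];c=snap('scene','s6')
b=c['pixels'][200:340,150:330]
cv2.imwrite('pics/w6b.png',np.hstack([cv2.resize(a,(400,300)),cv2.resize(b,(386,300),interpolation=cv2.INTER_CUBIC)])[:,:,::-1])
```

```text
16.65 [ 0.5006 -0.2575  0.094 ] yaw 0.0626 down [ 5.e-04 -0.e+00 -1.e+00] F [-0.08 -1.04 -0.25] T [-0.01 -0.02 -0.03]
```

View pics/w6b.png

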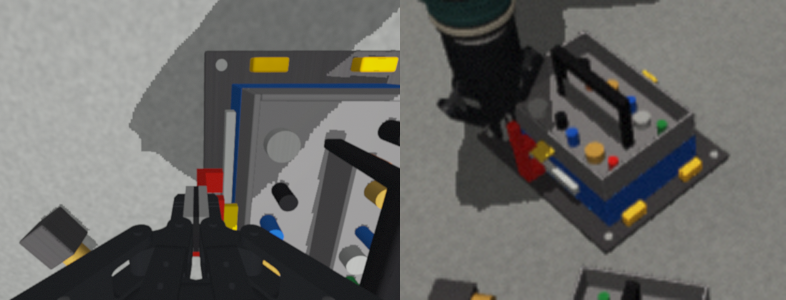

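The post sits right in front of the fingers and the slide has reached the tab. Continuing.

>>> send_rows --pt "0.005 0.0003 0 0 0 0 -1" --pt "0.005 0.0003 0 0 0 0 -1" --pt "0.005 0.0003 0 0 0 0 -1"

```text
t: 17.12
tcp_pos: [0.5153, -0.2566, 0.0941]
eef_rot: [-2.628, 1.571, -0.995]
wrist_force: [-2.0, -0.5, 1.5]
gripper_width: 0.007
```

>>> send_rows --pt "0.002 0.0001 0 0 0 0 -1" --pt "0.002 0.0001 0 0 0 0 -1" --pt "0.002 0.0001 0 0 0 0 -1"

```text
t: 17.5
tcp_pos: [0.5208, -0.2563, 0.094]
eef_rot: [1.406, 1.57, 3.038]
wrist_force: [-8.3, -1.6, 2.4]
gripper_width: 0.001
```

>>> send_rows --pt "0.001 0.0001 0 0 0 0 -1" --pt "0.001 0.0001 0 0 0 0 -1"

```text
t: 17.75
tcp_pos: [0.5213, -0.2562, 0.0939]
eef_rot: [1.699, 1.567, -2.952]
wrist_force: [-16.8, -2.8, 8.7]
gripper_width: -0.003
```

Force rises with almost no travel: the stop, at about the expected place. Backing off, then up for a look.

>>> send_rows --pt "-0.01 -0.0006 0 0 0 0 -1" --pt "-0.02 -0.001 0 0 0 0 -1" --pt "0 0 0.05 0 0 0 -1" --pt "0 0 0.05 0 0 0 -1" --pt "0 0 0.05 0 0 0 -1"

```text
t: 18.38
tcp_pos: [0.4928, -0.2576, 0.2459]
eef_rot: [-1.785, 1.57, -0.152]
wrist_force: [2.0, -1.1, -0.1]
gripper_width: -0.001
```

>>> send_rows --pt "0 0.05 0.05 0 0 0 -1" --pt "0 0.05 0 0 0 0 -1" --pt "0 0 0 0 0 0 -1" --pt "0 0 0 0 0 0 -1"

```text
t: 18.88
tcp_pos: [0.493, -0.1637, 0.2883]
eef_rot: [-1.933, 1.57, -0.299]
wrist_force: [1.0, -0.1, -0.5]
gripper_width: -0.001
```

Run:
```python
from st import *
st();a=snap('wrist','w7')['pixels']
cv2.imwrite('pics/w7b.png',cv2.resize(a[:360,60:540,::-1],(800,600),interpolation=cv2.INTER_CUBIC))
```

```text
18.88 [ 0.493  -0.1637  0.2883] yaw 0.0627 down [ 4.e-04 -1.e-04 -1.e+00] F [ 1.   -0.11 -0.46] T [-0.01 -0.04 -0.06]
```

View pics/w7b.png

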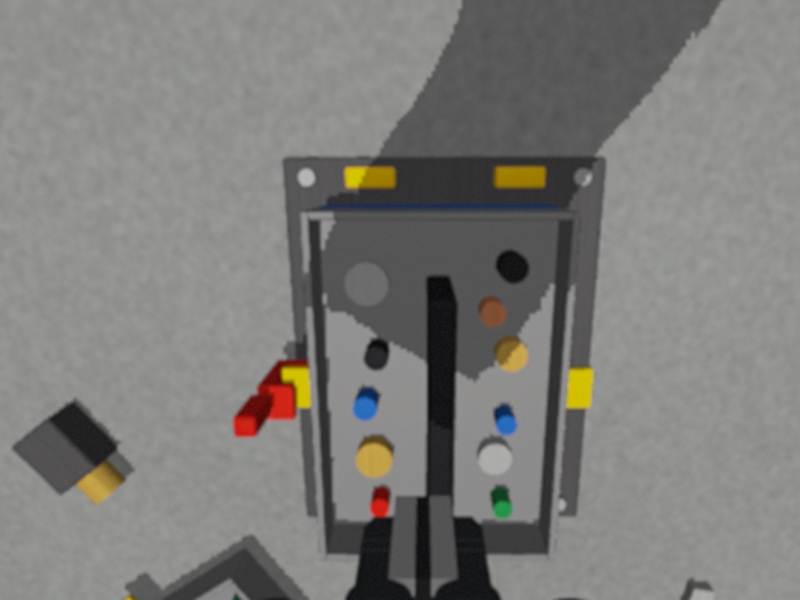

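Run:
```python
from st import *
c=np.load('pics/w7.npz');u=lambda p:(p[0]*.6+60,p[1]*.6)
p=unproj(c,u((245,425)),.123)[:2];d=p-[.4853,-.256];print(p,d@[.998,.063])
for n,L,z in [('tabs',[(282,387),(593,388)],.074),('rim',[(309,213),(577,213),(548,553),(327,553)],.098)]:
    print(n,np.mean([unproj(c,u(q),z)[:2] for q in L],0))
```

```text
[ 0.53472551 -0.25271987] 0.04953330855499899
tabs [ 0.52438134 -0.15401503]
rim [ 0.52260507 -0.15332144]
```

```bash
python3 -c "
from rig import r
print(r.finish_job(), r.get_obs()['t'])"
```

```text
the job is handed in; nothing more can be done
the job is handed in; nothing more can be done
```

The grey tray nearest the base is stacked in the blue tray, the red slide is pushed to its stop, and the job is handed in at about 19 s. No verdict is reported, so the checks below are my own.

- **Seating:** The lugs went in without resistance. First contact came at TCP height 0.117 m, as worked out for fully down, and the load stayed within about 10 N.
- **Position after release:** The last picture puts the tray within about 1–2 mm of the blue tray's measured centre. It looks straight, with its parts still inside.
- **Slide:** It moved over the tab and then stopped hard: the push reached 17 N with almost no further travel. The camera measured about 49.5 mm of travel (good to roughly 2 mm), not the full 55 mm. I put this down to the slide starting about 5 mm open. I could not read its value, and the margin over the 48 mm limit is thin if it started at 0.
- **Bystanders:** The arm did not go near the pliers, board or motor, but I did not measure their positions at the end.
- **End state:** The gripper was withdrawn and touching nothing when I handed in.

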